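Seat the filter support disc and swing the retainer over it

TASK

With the fingertips only, push the loose perforated metal disc across the top of the white filter holder until it drops into the round recess and lies flat and flush there, then push the retainer's black post round so that the retainer swings over the disc as far as it goes. Nothing is to be picked up or pinched; leave the vial on the holder and everything else on the bench where it stands.

Things in the scene. Friction and masses are not known exactly. Their poses are not given: they have to be found in the camera images.
- holder: White filter-holder block, fixed to the bench, 135 mm (its x) by 240 mm (its y) by 25 mm high; origin at the centre of its underside. Its flat top (the deck) is 25 mm above the bench; in its middle is a round straight-walled recess about 55 mm across, 6 mm deep. A steel hose barb 16 mm thick sticks out 30 mm from its +x side at y = -70 mm.
- seat (a point): Centre of the flat floor of the recess, 6 mm below the deck (19 mm above the bench); axes as those of the holder.
- disc: Loose dark sintered-metal disc with small holes, 51 mm across, 6 mm thick, about 80 g; origin at the centre of its underside, z through its faces. It starts flat on the deck, 65 to 85 mm from the seat towards the holder's +y or -y end, and slides freely. It tips over the rim as it goes in; once seated its top is level with the deck.
- retainer (a joint): Angle of the retainer, a steel tongue 12 mm wide, 48 mm long from its vertical pivot, swinging level with its underside 2 mm above the deck. 0: open, pointing along the holder's +y; it grows counter-clockwise seen from above to its stop at 1.571 rad, pointing along the holder's -x over the recess. Starts at 0 to 0.25; friction (about 1 N at the post) keeps it where it is left.
- pivot (a point): The retainer's pivot axis at deck height, at x = +55 mm, y = 0 of the holder.
- post (a point): Top centre of the retainer's upright round black post, 12 mm in diameter, 38 mm from the pivot; the post's top is 38 mm above the deck and it rises from the tongue's upper face (7 mm above the deck).
- vial: Bystander, leave alone: small glass vial with a red cap, 24 mm in diameter, 42 mm tall, standing on the deck at the end opposite to the disc; origin at the centre of its underside.
- jar: Bystander, leave alone: glass jar with a red cap, 44 mm in diameter, 70 mm tall, standing on the bench beyond the +x side of the holder; origin at the centre of its underside.
- reagent: Bystander, leave alone: glass bottle with a red cap, 66 mm in diameter, 130 mm tall; origin at the centre of its underside.
- rack: Bystander, leave alone: red tube rack with holes, 100 by 160 by 28 mm high; origin at the centre of its underside.
- tipbox: Bystander, leave alone: clear pipette-tip box with a blue top, about 87 by 122 by 62 mm high; origin at the centre of its underside.
- marker: Bystander, leave alone: black marker pen lying on the bench, 125 mm long (its x), 11 mm thick; origin at the centre of its underside.
Things that resemble listed ones, but are neither listed nor needed, are in the scene too. Of the things like the disc, leave any that is green or pink; of the rest the larger one is meant.

How it is judged:
By the outcome, as a careful person would: the job done as asked, in the order asked, and still so for the second after the job is handed in, with the robot touching nothing.
It also fails if it takes over 54 s, if anything falls off the work surface, if the arm or the gripper's body presses on something with over 40 N, if the wrist force passes 120 N, or if a joint passes its speed limit or range.

ROBOT

A 6-joint arm with a two-finger parallel gripper is mounted at the origin on the work surface. World frame = base frame: x ahead of the robot, y to its left, z up, the work surface at z = 0. Lengths are in m, angles in rad, forces in N, time in s.
With the tool pointing down it reaches from about 0.35 to 0.975 m from the base axis. Payload 17.4 kg.
Tool frame: the origin (TCP) lies on the mounting face of the last link; the fingertips stand 173 mm ahead of it and the grasp point (between the pads) lies 155 mm ahead of it; z points along the fingers, y is the direction in which the jaws open and shut (so a half turn about z gives the same grasp; the last joint's range is limited). The gripper opens to 85 mm and grips with 20 to 120 N. Pads are 22 mm wide; open, the fingers measure 114 mm over their backs; the gripper's body (76 mm by 85 mm) begins 54 mm behind the grasp point. The pads swing forward as they close: fully open they stand 13 mm farther back than shut.
Start: joints at [-0.038, 0.116, 1.442, -0, 1.584, -0.038], TCP at [0.675, -0, 0.405] pointing down, gripper open.
Joint ranges: [-2.83, 2.83], [-0.83, 2.19], [0.07, 2.5], [-1.14, 4.28], [0.01, 3], [-2.97, 2.97]. Speed limits (rad/s): [1.89, 1.89, 2.22, 3.14, 3.14, 3.14].

INTERFACE

Orientations are given as a unit quaternion [x, y, z, w].
In Python, from rig import sensors, viewer, job, boxes_of, outline_of, mark_of gives the robot as it stands.
- The arm moves only by the shell command python3 -m crank 'ROWS' [FORCE]. ROWS is JSON, a list of rows, each an object of numbers: "dx", "dy", "dz": the shift along the world's x, y, z in cm; "ax", "ay", "az": the turn, a rotation vector about the world's x, y, z in rad; "jaw": the finger opening in cm, from 0 to 8.54. In form: [{"dx": .., "dy": .., "dz": .., "ax": .., "ay": .., "az": .., "jaw": ..}, ...]. A call has 1 to 12 rows; each row shifts and turns the commanded pose from where the row before left it; what a row does not reach is not made up. A row lasts 1/12 s, in which the tool goes at most 41.7 mm and 7.16 degrees, less where a joint would pass 70% of its speed; a pose out of reach is approached as far as the arm can. A call with a gripper value outside its range is refused whole. The fingers move at their own pace and stop on an object; FORCE is the grip in N (left out, the last holds). Time passes only in rows, so rows that do not move let the fingers close. It gives the time, the measured TCP pose, the force and the opening at its end, in the units of the state.
- sensors.state(): the state, without advancing time (a new reading comes with each control period).
- viewer.camera(name): name is "scene" or "side" or "wrist"; returns a dict with "frame" (480x640x3 uint8, red, green, blue), "camera_matrix" (3x3 intrinsics, pixels), "rvec" (rotation vector, rad) and "tvec" (3), from world to camera coordinates, as OpenCV has them; the wrist camera has in their place "mount" (4x4, takes a point from camera to tool coordinates, whose origin is the TCP and whose axes are the flange's). Camera axes: x right, y down, z forward; pixel columns grow to the right and rows downward; lengths in m; the calibration is good to about 2 mm. The wrist camera is an equidistant fisheye: a pixel r from the principal point sees the ray r / f radians off the axis. A picture is of the moment at which its call begins: read the wrist's pose just before it. There is no depth.
- job.sign_off(): hands the job in, once; it reports no verdict.
Trained networks look in the newest picture that a camera, given by its name, has taken for a name from the list of things; names that differ only in an ending like _2 or _b are one class to them, and where a whole thing is asked for, a point or a joint stands for the part that bears it (a point fixed in the world has none). Each returns a list of dicts, best first, with "p" (0 to 1); they miss things now and then, are a little off and sometimes report something else, mostly with a low value. They report only what shows in the picture. A call takes as long as a camera call. They do not tell look-alikes from the thing itself.
- boxes_of(camera, query): "centre" ([x, y, z] in m, in world coordinates, good to about 4 mm: the middle of the surface that is visible of it).
- outline_of(camera, query): "mask" (480x640 bool, what is visible of it).
- mark_of(camera, query): "centre" ([x, y, z] in m, in world coordinates, good to about 4 mm: a listed point, or the origin of a listed thing).
The state is a dict: "time": time; "joints": joint angles; "qd": joint speeds; "joint_efforts": joint torques, N m; "ee_pos": TCP position; "tool_rot": TCP orientation; "force": force on the tool from outside, world axes, zero at the start; "ft_torque": the same for the moment, N m; "opening": finger opening in m.
Only numpy, scipy, OpenCV 4.12 (cv2) and the standard library are available. Lean on these libraries where they do the work, as an engineer would, in place of code of your own. Each camera call takes 0.05 s, during which the arm holds its last target. There are 200 camera calls.

## Working session

There is one attempt and no reset: what is moved stays moved. The work goes in short steps, Python scripts to look and compute and a shell command to move; the robot and the scene stay as the last step left them, time stands still between calls to the robot, and variables do not carry over. Pictures are saved under pics/ and viewed, about 8 in all and at most 12, crops included, and the job is handed in when it is done.

```bash
mkdir -p pics; python3 - <<'E'
from rig import sensors, viewer, boxes_of, mark_of
import cv2
s=sensors.state();print(s['time'],s['ee_pos'],s['tool_rot'],s['opening'])
for c in ['scene','side']:
    f=viewer.camera(c)['frame'];cv2.imwrite(f'pics/{c}0.png',f[:,:,::-1])
    for q in ['holder','seat','disc','pivot','post','vial','jar','reagent']:
        for r in mark_of(c,q)[:4]: print(c,q,[round(float(v),4) for v in r['centre']],round(float(r['p']),2))
E
```

```text
0.0 [ 6.75002847e-01 -1.91989395e-05  4.03957489e-01] [ 7.07110179e-01  7.07103154e-01 -3.78728752e-04 -4.25124514e-04] 0.08526634483782682
scene holder [0.5156, 0.0894, 0.0042] 0.76
scene seat [0.5154, 0.092, 0.0226] 0.66
scene disc [0.484, 0.1675, 0.0259] 0.82
scene disc [0.5147, 0.0909, 0.0009] 0.62
scene disc [0.3485, -0.0134, 0.0014] 0.58
scene pivot [0.5667, 0.1069, 0.0282] 0.67
scene post [0.548, 0.1392, 0.0652] 0.69
scene vial [0.527, 0.0157, 0.0287] 0.63
scene jar [0.6602, 0.1227, -0.0007] 0.71
scene jar [0.4423, -0.3386, -0.0023] 0.48
scene reagent [0.443, -0.3377, 0.0001] 0.59
side holder [0.5179, 0.0894, -0.0] 0.98
side seat [0.5148, 0.0934, 0.0167] 0.61
side disc [0.4869, 0.1674, 0.0263] 0.89
side disc [0.3159, 0.1522, -0.0013] 0.77
side disc [0.3535, 0.0929, 0.0026] 0.65
side disc [0.3455, -0.0128, 0.0003] 0.6
side pivot [0.5686, 0.1113, 0.0245] 0.84
side pivot [0.4886, 0.1655, 0.0235] 0.2
side post [0.5488, 0.1436, 0.0647] 0.8
side vial [0.5285, 0.0163, 0.0235] 0.73
side jar [0.6574, 0.1219, -0.004] 0.88
side reagent [0.4436, -0.342, 0.0002] 0.78
side reagent [0.5259, 0.0185, 0.0234] 0.73
side reagent [0.6299, -0.3662, -0.0076] 0.24
```

View pics/scene0.png

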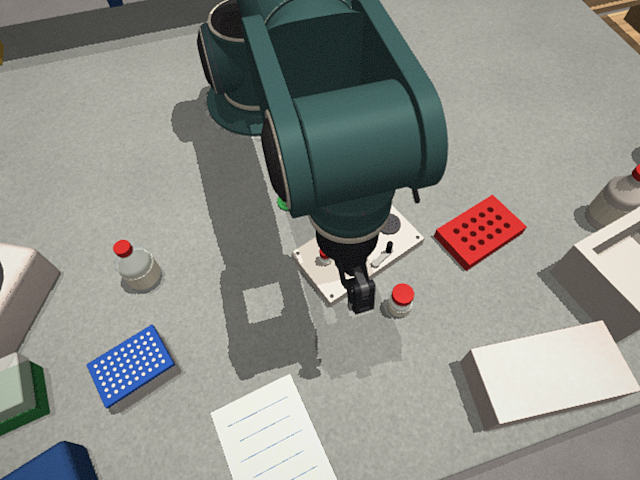

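View pics/side0.png

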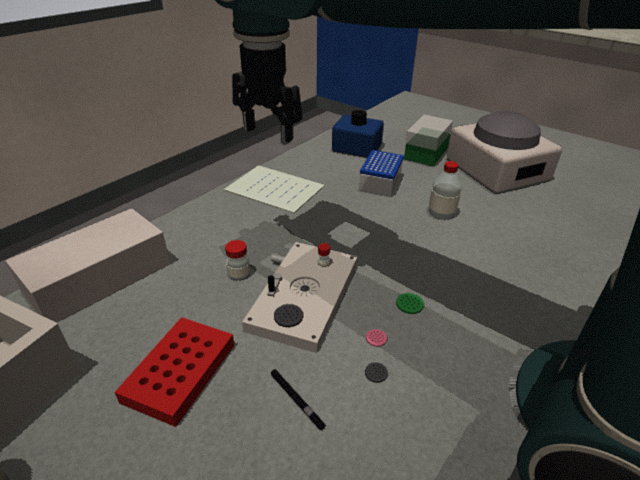

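```bash
cat > h.py <<'E'
from rig import sensors, viewer, boxes_of, mark_of, outline_of
import cv2, numpy as np
from scipy.optimize import minimize
def proj(c,P):
    return cv2.projectPoints(np.float64(P).reshape(-1,1,3),c['rvec'],c['tvec'],c['camera_matrix'],None)[0].reshape(-1,2)
def H(p,P):
    P=np.atleast_2d(P).astype(float);x,y,t=p;o=P.copy()
    o[:,0]=x+np.cos(t)*P[:,0]-np.sin(t)*P[:,1];o[:,1]=y+np.sin(t)*P[:,0]+np.cos(t)*P[:,1];return o
BOX=[[a*.0675,b*.12,z] for a in(-1,1) for b in(-1,1) for z in(0,.025)]
E
python3 - <<'E'
from h import *
c=viewer.camera('side');im=c['frame'].copy()
m=outline_of('side','holder')[0]['mask'].astype(np.uint8)
m=cv2.morphologyEx(m,cv2.MORPH_CLOSE,np.ones((25,25)));m=cv2.morphologyEx(m,cv2.MORPH_OPEN,np.ones((21,21)))
def cost(p):
    k=np.zeros((1920,2560),np.uint8);h=cv2.convexHull(np.float32(proj(c,H(p,BOX))*4)).astype(np.int32)
    cv2.fillConvexPoly(k,h,1);M=cv2.resize(m,(2560,1920),interpolation=0)
    return 1-(k&M).sum()/(k|M).sum()
r=min((minimize(cost,[.517,.09,t],method='Nelder-Mead',options=dict(initial_simplex=[[.517,.09,t],[.525,.09,t],[.517,.098,t],[.517,.09,t+.1]],maxiter=120)) for t in(.2,.35)),key=lambda r:r.fun)
p=r.x;print(p,r.fun)
np.save('hold.npy',p)
R=lambda w:(lambda d:(np.cos(p[2])*d[0]+np.sin(p[2])*d[1],-np.sin(p[2])*d[0]+np.cos(p[2])*d[1]))(np.array(w)-p[:2])
for n,w in dict(disc=(.4855,.1675),pivot=(.5677,.109),post=(.5484,.1415),vial=(.5278,.016),jar=(.659,.122)).items(): print(n,np.round(R(w),4))
def line(P,col): cv2.polylines(im,[proj(c,H(p,P)).round().astype(np.int32)],True,col,1)
line([[-.0675,-.12,.025],[.0675,-.12,.025],[.0675,.12,.025],[-.0675,.12,.025]],(255,0,0))
a=np.linspace(0,6.28,40);line(np.c_[.0275*np.cos(a),.0275*np.sin(a),a*0+.025],(0,255,0))
dx,dy=R((.4855,.1675));line(np.c_[dx+.0255*np.cos(a),dy+.0255*np.sin(a),a*0+.031],(255,255,0))
cv2.imwrite('pics/crop1.png',cv2.resize(im[220:420,220:440],None,fx=3,fy=3,interpolation=2)[:,:,::-1])
E
```

```text
Traceback (most recent call last):
IndexError: list index out of range
```

```bash
cat > fit.py <<'E'
from h import *
for _ in range(4):
    c=viewer.camera('side');im=c['frame'].copy()
    o=outline_of('side','holder')
    print(len(o))
    if o: break
m=o[0]['mask'].astype(np.uint8)
m=cv2.morphologyEx(m,cv2.MORPH_CLOSE,np.ones((25,25)));m=cv2.morphologyEx(m,cv2.MORPH_OPEN,np.ones((21,21)))
def cost(p):
    k=np.zeros((1920,2560),np.uint8);h=cv2.convexHull(np.float32(proj(c,H(p,BOX))*4)).astype(np.int32)
    cv2.fillConvexPoly(k,h,1);M=cv2.resize(m,(2560,1920),interpolation=0)
    return 1-(k&M).sum()/(k|M).sum()
r=min((minimize(cost,[.517,.09,t],method='Nelder-Mead',options=dict(initial_simplex=[[.517,.09,t],[.525,.09,t],[.517,.098,t],[.517,.09,t+.1]],maxiter=120)) for t in(.2,.35)),key=lambda r:r.fun)
p=r.x;print(p,r.fun)
np.save('hold.npy',p)
R=lambda w:(lambda d:(np.cos(p[2])*d[0]+np.sin(p[2])*d[1],-np.sin(p[2])*d[0]+np.cos(p[2])*d[1]))(np.array(w)-p[:2])
for n,w in dict(disc=(.4855,.1675),pivot=(.5677,.109),post=(.5484,.1415),vial=(.5278,.016),jar=(.659,.122)).items(): print(n,np.round(R(w),4))
def line(P,col): cv2.polylines(im,[proj(c,H(p,P)).round().astype(np.int32)],True,col,1)
line([[-.0675,-.12,.025],[.0675,-.12,.025],[.0675,.12,.025],[-.0675,.12,.025]],(255,0,0))
a=np.linspace(0,6.28,40);line(np.c_[.0275*np.cos(a),.0275*np.sin(a),a*0+.025],(0,255,0))
dx,dy=R((.4855,.1675));line(np.c_[dx+.0255*np.cos(a),dy+.0255*np.sin(a),a*0+.031],(255,255,0))
cv2.imwrite('pics/crop1.png',cv2.resize(im[220:420,220:440],None,fx=3,fy=3,interpolation=2)[:,:,::-1])
E
python3 fit.py
```

```text
3
[0.51409216 0.08911348 0.34543993] 0.07234008613814003
disc [-0.0004  0.0834]
pivot [0.0572 0.0006]
post [0.05   0.0377]
vial [-0.0119 -0.0734]
jar [ 0.1475 -0.0181]
```

View pics/crop1.png

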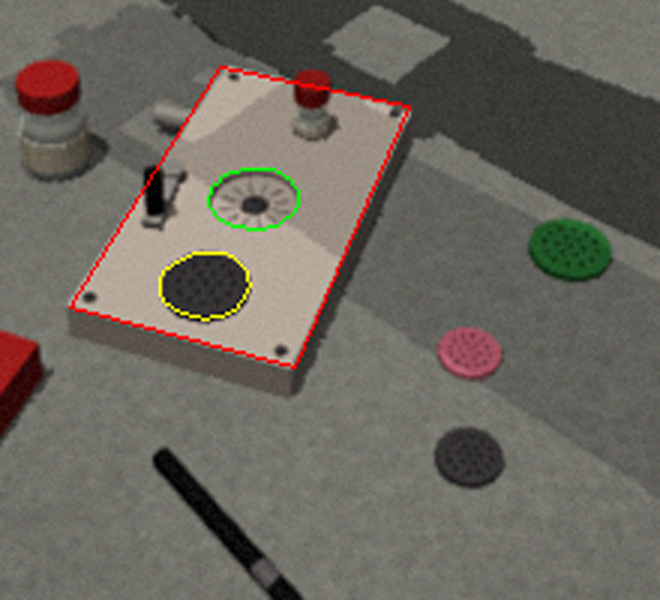

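Fit agrees with the picture. Disc-like things in the crop are large dark at (205,286) on the deck, small dark at (470,457), pink at (470,352) and green at (570,248). The large dark one on the deck is meant: it is neither green nor pink, and it is the larger of the rest. Retainer post is at (152,190), open. Now I go behind the disc.

```bash
python3 -m crank '[{"dx":-2.04,"dy":2.13,"az":0.0575,"jaw":2},{"dx":-2.04,"dy":2.13,"az":0.0575},{"dx":-2.04,"dy":2.13,"az":0.0575},{"dx":-2.04,"dy":2.13,"az":0.0575},{"dx":-2.04,"dy":2.13,"az":0.0575},{"dx":-2.04,"dy":2.13,"az":0.0575},{"dx":-2.04,"dy":2.13},{"dx":-2.04,"dy":2.13},{"dx":-2.04,"dy":2.13},{"dx":-2.04,"dy":2.13}]' 20
python3 -m crank '[{"dz":-2.9},{"dz":-2.9},{"dz":-2.9},{"dz":-2.9},{"dz":-2.9},{"dz":0},{"dz":0}]'
cat > st.py <<'E'
from h import *
from scipy.spatial.transform import Rotation as Ro
p=np.array([.515,.0905,.345])
s=sensors.state();q=Ro.from_quat(s['tool_rot']).as_matrix()
d=s['ee_pos'][:2]-p[:2];c,sn=np.cos(p[2]),np.sin(p[2])
print('t',round(s['time'],2),'holder xy mm',round(1e3*(c*d[0]+sn*d[1]),1),round(1e3*(-sn*d[0]+c*d[1]),1),'tip z',round(1e3*(s['ee_pos'][2]-.173),1),'yaw',round(np.arctan2(-q[0,0],q[1,0]),3),'F',np.round(s['force'],1),'open',round(s['opening'],4), 'tilt',q[:2,2].round(3))
E
python3 st.py
```

```text
t 1.1 holder xy mm 120.0 -139.3 tip z 231.7 yaw 0.0 F [ 0.2 -0.4  0.1] open 0.0853 tilt [-0.  0.]schema error: expected keys dx, dy, dz, ax, ay, az, jaw
schema error: expected keys dx, dy, dz, ax, ay, az, jaw
```

```bash
python3 -m crank '[{"dx":-2.04,"dy":2.13,"dz":-1.4,"ax":0,"ay":0,"az":0.0575,"jaw":2},{"dx":-2.04,"dy":2.13,"dz":-1.4,"ax":0,"ay":0,"az":0.0575,"jaw":2},{"dx":-2.04,"dy":2.13,"dz":-1.4,"ax":0,"ay":0,"az":0.0575,"jaw":2},{"dx":-2.04,"dy":2.13,"dz":-1.4,"ax":0,"ay":0,"az":0.0575,"jaw":2},{"dx":-2.04,"dy":2.13,"dz":-1.4,"ax":0,"ay":0,"az":0.0575,"jaw":2},{"dx":-2.04,"dy":2.13,"dz":-1.4,"ax":0,"ay":0,"az":0.0575,"jaw":2},{"dx":-2.04,"dy":2.13,"dz":-1.4,"ax":0,"ay":0,"az":0,"jaw":2},{"dx":-2.04,"dy":2.13,"dz":-1.4,"ax":0,"ay":0,"az":0,"jaw":2},{"dx":-2.04,"dy":2.13,"dz":-1.4,"ax":0,"ay":0,"az":0,"jaw":2},{"dx":-2.04,"dy":2.13,"dz":-1.4,"ax":0,"ay":0,"az":0,"jaw":2},{"dx":0,"dy":0,"dz":0,"ax":0,"ay":0,"az":0,"jaw":2},{"dx":0,"dy":0,"dz":0,"ax":0,"ay":0,"az":0,"jaw":2}]' 20
python3 st.py
```

```text
time: 2.1
ee_pos: [0.4702, 0.2137, 0.2643]
tool_rot: [0.574, 0.819, -0.0, -0.0]
force: [0.7, -1.3, -0.9]
opening: 0.02
t 2.1 holder xy mm -0.5 131.1 tip z 91.3 yaw 0.347 F [ 0.7 -1.3 -0.9] open 0.02 tilt [-0.001 -0.   ]
```

```bash
python3 -m crank '[{"dx":0,"dy":0,"dz":-2,"ax":0,"ay":0,"az":0,"jaw":2},{"dx":0,"dy":0,"dz":-2,"ax":0,"ay":0,"az":0,"jaw":2},{"dx":0,"dy":0,"dz":-1.3,"ax":0,"ay":0,"az":0,"jaw":2},{"dx":0,"dy":0,"dz":-0.5,"ax":0,"ay":0,"az":0,"jaw":2},{"dx":0,"dy":0,"dz":-0.5,"ax":0,"ay":0,"az":0,"jaw":2},{"dx":0,"dy":0,"dz":0,"ax":0,"ay":0,"az":0,"jaw":2},{"dx":0,"dy":0,"dz":0,"ax":0,"ay":0,"az":0,"jaw":2}]' >/dev/null
python3 st.py
python3 - <<'E'
from h import *
a=viewer.camera('side')['frame'];b=viewer.camera('wrist')['frame']
a=cv2.resize(a[220:400,200:380],(400,400),interpolation=2);b=cv2.resize(b,(533,400))[:, 66:466]
cv2.imwrite('pics/a2.png',np.hstack([a,b])[:,:,::-1])
E
```

```text
t 2.68 holder xy mm 0.4 129.9 tip z 29.4 yaw 0.345 F [ 0.  -0.   0.2] open 0.0198 tilt [0.001 0.   ]
```

View pics/a2.png

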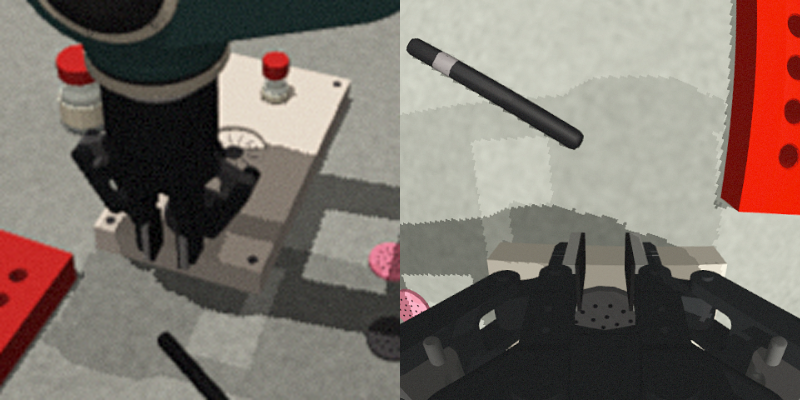

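The gripper stands centred behind the disc, with the disc between the pads at (605,305). The finger linkages spread wide, and at the end of the push they will pass near the post, so I check their height by projecting a grid into their plane.

```bash
python3 - <<'E'
from h import *
c=viewer.camera('side');im=cv2.resize(c['frame'],None,fx=4,fy=4,interpolation=2);p=[.515,.0905,.345]
for z in (.03,.05,.063,.08,.1):
    L=proj(c,H(p,[[x,.13,z] for x in np.arange(-.07,.071,.01)]))*4
    cv2.polylines(im,[L.astype(np.int32)],False,(255,0,0) if z==.063 else (0,255,0),1)
    for q in L: cv2.circle(im,tuple(int(v) for v in q),3,(255,255,0),-1)
u=proj(c,H(p,[[0,.13,.06]]))[0]*4;x,y=int(u[0]),int(u[1])
cv2.imwrite('pics/g3.png',im[y-260:y+200,x-300:x+300,::-1])
E
```

```text
(no output)
```

View pics/g3.png

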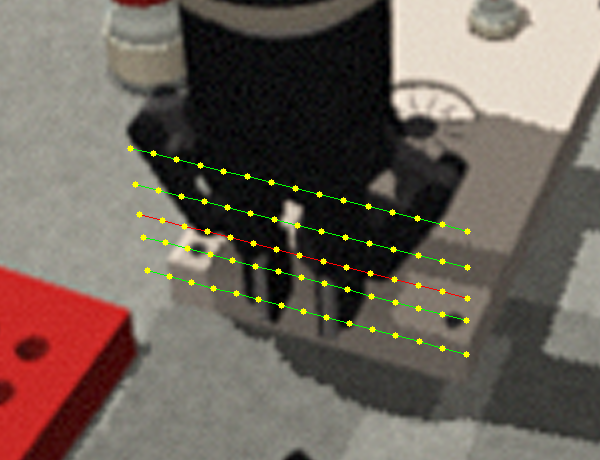

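The linkage at post-top height reaches about x = 43 mm, too close to the post. Narrowing the jaw to 6 mm gives several mm of clearance. Pushing part of the way.

```bash
python3 -m crank '[{"dx":0,"dy":0,"dz":-0.1,"ax":0,"ay":0,"az":0,"jaw":0.6},{"dx":0.17,"dy":-0.47,"dz":0,"ax":0,"ay":0,"az":0,"jaw":0.6},{"dx":0.17,"dy":-0.47,"dz":0,"ax":0,"ay":0,"az":0,"jaw":0.6},{"dx":0.17,"dy":-0.47,"dz":0,"ax":0,"ay":0,"az":0,"jaw":0.6},{"dx":0.17,"dy":-0.47,"dz":0,"ax":0,"ay":0,"az":0,"jaw":0.6},{"dx":0.17,"dy":-0.47,"dz":0,"ax":0,"ay":0,"az":0,"jaw":0.6},{"dx":0.17,"dy":-0.47,"dz":0,"ax":0,"ay":0,"az":0,"jaw":0.6},{"dx":0.17,"dy":-0.47,"dz":0,"ax":0,"ay":0,"az":0,"jaw":0.6},{"dx":0.17,"dy":-0.47,"dz":0,"ax":0,"ay":0,"az":0,"jaw":0.6},{"dx":0.17,"dy":-0.47,"dz":0,"ax":0,"ay":0,"az":0,"jaw":0.6},{"dx":0.17,"dy":-0.47,"dz":0,"ax":0,"ay":0,"az":0,"jaw":0.6},{"dx":0,"dy":0,"dz":0,"ax":0,"ay":0,"az":0,"jaw":0.6}]' >/dev/null
python3 st.py
python3 - <<'E'
from h import *
p=np.array([.515,.0905,.345]);c,s=np.cos(p[2]),np.sin(p[2])
for cam in('side','scene','wrist'):
    im=viewer.camera(cam)['frame'];cv2.imwrite(f'pics/{cam}4.png',im[:,:,::-1])
    for q in('disc','post','seat','pivot'):
        for r in mark_of(cam,q)[:2]:
            d=np.array(r['centre'])[:2]-p[:2];print(cam,q,np.round(1e3*np.array([c*d[0]+s*d[1],-s*d[0]+c*d[1],r['centre'][2]]),1),round(r['p'],2))
a=cv2.resize(cv2.imread('pics/side4.png')[220:400,200:380],(400,400),interpolation=2);b=cv2.resize(cv2.imread('pics/wrist4.png'),(533,400))[:,66:466]
cv2.imwrite('pics/a4.png',np.hstack([a,b]))
E
```

```text
t 3.83 holder xy mm 0.1 79.4 tip z 27.7 yaw 0.345 F [-0.1 -0.5  0.1] open 0.0062 tilt [ 0. -0.]
side disc [-193.2  -36.2    2.3] 0.81
side disc [-162.8  124.8    0.4] 0.66
side seat [ 1.7  1.6 18.2] 0.93
scene disc [-1.3 45.  20.4] 0.9
scene disc [-191.9  -40.6    2.3] 0.89
scene post [48.7 36.5 65.5] 0.72
scene seat [-0.  -1.5 22. ] 0.65
scene pivot [54.6 -3.7 25.3] 0.91
wrist disc [-0.5 42.9 28.8] 0.91
wrist disc [-188.9  -43.5    2.2] 0.86
```

View pics/a4.png

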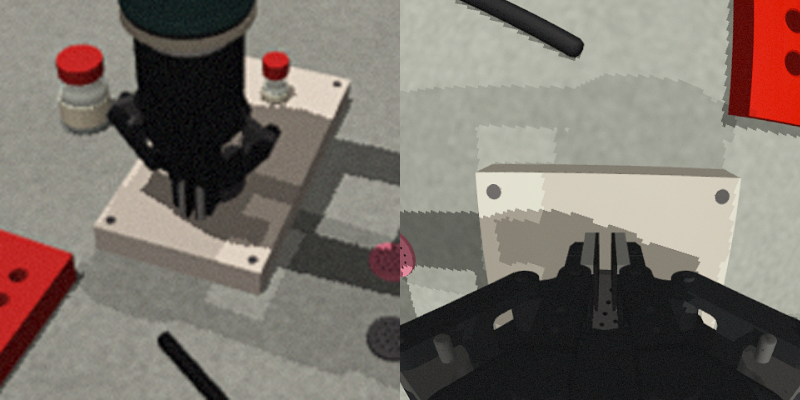

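The disc is moving centred (x ≈ -0.5, y ≈ 44 mm), and the linkages are clear. Continuing slowly.

```bash
python3 -m crank '[{"dx":0.17,"dy":-0.47,"dz":0,"ax":0,"ay":0,"az":0,"jaw":0.6},{"dx":0.17,"dy":-0.47,"dz":0,"ax":0,"ay":0,"az":0,"jaw":0.6},{"dx":0.17,"dy":-0.47,"dz":0,"ax":0,"ay":0,"az":0,"jaw":0.6},{"dx":0.17,"dy":-0.47,"dz":0,"ax":0,"ay":0,"az":0,"jaw":0.6},{"dx":0.17,"dy":-0.47,"dz":0,"ax":0,"ay":0,"az":0,"jaw":0.6},{"dx":0.17,"dy":-0.47,"dz":0,"ax":0,"ay":0,"az":0,"jaw":0.6},{"dx":0.085,"dy":-0.235,"dz":0,"ax":0,"ay":0,"az":0,"jaw":0.6},{"dx":0.085,"dy":-0.235,"dz":0,"ax":0,"ay":0,"az":0,"jaw":0.6},{"dx":0,"dy":0,"dz":0,"ax":0,"ay":0,"az":0,"jaw":0.6}]' |grep force
python3 st.py
python3 -m crank '[{"dx":0.085,"dy":-0.235,"dz":0,"ax":0,"ay":0,"az":0,"jaw":0.6},{"dx":0.085,"dy":-0.235,"dz":0,"ax":0,"ay":0,"az":0,"jaw":0.6},{"dx":0,"dy":0,"dz":0,"ax":0,"ay":0,"az":0,"jaw":0.6}]' |grep force
python3 st.py
python3 -m crank '[{"dx":0.07,"dy":-0.19,"dz":0,"ax":0,"ay":0,"az":0,"jaw":0.6},{"dx":0,"dy":0,"dz":0,"ax":0,"ay":0,"az":0,"jaw":0.6}]' |grep force
python3 st.py
```

```text
force: [1.1, 1.0, 0.7]
t 5.33 holder xy mm 0.2 44.8 tip z 27.7 yaw 0.345 F [1.1 1.  0.7] open 0.0056 tilt [ 0. -0.]
force: [-0.4, -0.0, 0.9]
t 5.58 holder xy mm 0.2 39.9 tip z 27.7 yaw 0.345 F [-0.4 -0.   0.9] open 0.0058 tilt [ 0. -0.]
force: [0.6, -0.3, -0.3]
t 5.75 holder xy mm 0.2 38.0 tip z 27.7 yaw 0.345 F [ 0.6 -0.3 -0.3] open 0.0061 tilt [ 0. -0.]
```

```bash
python3 -m crank '[{"dx":0.085,"dy":-0.235,"dz":0,"ax":0,"ay":0,"az":0,"jaw":0.6},{"dx":0,"dy":0,"dz":0,"ax":0,"ay":0,"az":0,"jaw":0.6}]' |grep force
python3 st.py
python3 -m crank '[{"dx":-0.34,"dy":0.94,"dz":0,"ax":0,"ay":0,"az":0,"jaw":0.6},{"dx":-0.34,"dy":0.94,"dz":2,"ax":0,"ay":0,"az":0,"jaw":0.6},{"dx":-0.68,"dy":1.88,"dz":2.5,"ax":0,"ay":0,"az":0,"jaw":0},{"dx":-1,"dy":2.8,"dz":2.5,"ax":0,"ay":0,"az":0,"jaw":0},{"dx":-1,"dy":2.8,"dz":1,"ax":0,"ay":0,"az":0,"jaw":0},{"dx":-1,"dy":2.8,"dz":0,"ax":0,"ay":0,"az":0,"jaw":0},{"dx":0,"dy":0,"dz":0,"ax":0,"ay":0,"az":0,"jaw":0}]' |grep force
python3 st.py
cat > look.py <<'E'
from h import *
import sys
p=np.array([.515,.0905,.345]);c,s=np.cos(p[2]),np.sin(p[2]);n=sys.argv[1]
for cam in('side','scene'):
    im=viewer.camera(cam)['frame'];cv2.imwrite(f'pics/{cam}{n}.png',im[:,:,::-1])
    for q in('disc','post','seat','pivot','retainer','vial'):
        for r in mark_of(cam,q)[:3]:
            d=np.array(r['centre'])[:2]-p[:2];print(cam,q,np.round(1e3*np.array([c*d[0]+s*d[1],-s*d[0]+c*d[1],r['centre'][2]]),1),round(r['p'],2))
a=cv2.resize(cv2.imread(f'pics/side{n}.png')[230:350,230:370],(500,430),interpolation=2);b=cv2.resize(cv2.imread(f'pics/scene{n}.png')[190:310,285:435],(300,240),interpolation=2)
b=cv2.copyMakeBorder(b,0,190,0,0,0);cv2.imwrite(f'pics/a{n}.png',np.hstack([a,b]))
E
python3 look.py 5
```

```text
force: [-0.5, 0.9, -0.3]
t 5.92 holder xy mm 0.3 35.4 tip z 27.7 yaw 0.345 F [-0.5  0.9 -0.3] open 0.0063 tilt [ 0. -0.]
force: [0.2, -0.7, 0.0]
t 6.5 holder xy mm 0.1 168.9 tip z 108.8 yaw 0.348 F [ 0.2 -0.7  0. ] open 0.0003 tilt [0.001 0.002]
side disc [-192.7  -38.3   -2.2] 0.94
side disc [-166.3  124.1    3.7] 0.85
side disc [-151.    59.6    0.5] 0.6
side seat [ 0.9 -0.4 18.9] 0.75
side pivot [56.4 -2.7 25.3] 0.93Traceback (most recent call last):
  File "look.py", line 7, in <module>
    for r in mark_of(cam,q)[:3]:
             ~~~~~~~^^^^^^^
ValueError: it knows: disc, holder, jar, marker, pivot, post, rack, reagent, seat, tipbox, vial
```

```bash
sed -i "s/'retainer',//" look.py; python3 look.py 5
```

```text
side disc [-164.5  124.5   -0.5] 0.75
side disc [-194.6  -37.6   -0.9] 0.74
side disc [ 2.6  0.  19.8] 0.58
side seat [1.227e+02 2.237e+02 2.000e-01] 0.7
side seat [ 3.   2.3 18.1] 0.61
side pivot [55.5 -3.3 22.1] 0.89
side vial [-13.5 -73.6  24.7] 0.76
scene disc [-194.4  -41.4    1. ] 0.92
scene disc [-2.2 -0.3 17.1] 0.87
scene disc [-167.5  130.6    2.5] 0.68
scene post [46.8 38.1 67.5] 0.46
scene post [-66.1 217.7   2.6] 0.39
scene seat [ 1.2  2.  20.2] 0.64
scene seat [-2.101e+02 -3.758e+02 -2.000e-01] 0.64
scene seat [126.7 224.8   1.6] 0.27
scene pivot [54.3 -1.8 27.3] 0.96
scene vial [-14.6 -73.4  27.1] 0.57
scene vial [56.2 -1.9 29.6] 0.49
```

View pics/a5.png

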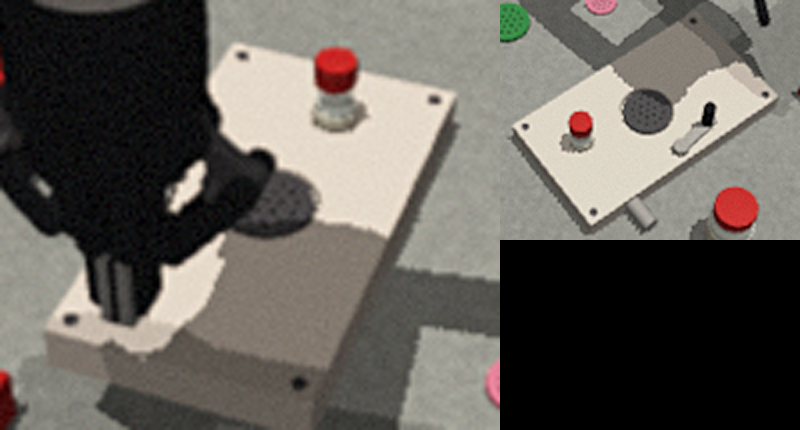

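The disc is seated: side crop (270,205) and scene crop (648,110) show it flush in the recess, and the networks put it at (0,0), z ≈ 19 mm. Post sits at scene crop (709,115), still open (~0.19 rad). Next I turn the wrist so a flat finger side faces the post, and go outside it.

```bash
python3 -m crank '[{"dx":0.83,"dy":-0.69,"dz":0,"ax":0,"ay":0,"az":-0.12,"jaw":0},{"dx":0.83,"dy":-0.69,"dz":0,"ax":0,"ay":0,"az":-0.12,"jaw":0},{"dx":0.83,"dy":-0.69,"dz":0,"ax":0,"ay":0,"az":-0.12,"jaw":0},{"dx":0.83,"dy":-0.69,"dz":0,"ax":0,"ay":0,"az":-0.12,"jaw":0},{"dx":0.83,"dy":-0.69,"dz":0,"ax":0,"ay":0,"az":-0.12,"jaw":0},{"dx":0.83,"dy":-0.69,"dz":0,"ax":0,"ay":0,"az":-0.12,"jaw":0},{"dx":0.83,"dy":-0.69,"dz":0,"ax":0,"ay":0,"az":-0.12,"jaw":0},{"dx":0.83,"dy":-0.69,"dz":0,"ax":0,"ay":0,"az":-0.12,"jaw":0},{"dx":0.83,"dy":-0.69,"dz":0,"ax":0,"ay":0,"az":-0.12,"jaw":0},{"dx":0.83,"dy":-0.69,"dz":0,"ax":0,"ay":0,"az":-0.12,"jaw":0},{"dx":0.83,"dy":-0.69,"dz":0,"ax":0,"ay":0,"az":-0.12,"jaw":0},{"dx":0.83,"dy":-0.69,"dz":0,"ax":0,"ay":0,"az":-0.12,"jaw":0}]' >/dev/null
python3 -m crank '[{"dx":0.83,"dy":-0.69,"dz":0,"ax":0,"ay":0,"az":-0.12,"jaw":0},{"dx":0.83,"dy":-0.69,"dz":0,"ax":0,"ay":0,"az":-0.12,"jaw":0},{"dx":0,"dy":0,"dz":0,"ax":0,"ay":0,"az":0,"jaw":0},{"dx":0,"dy":0,"dz":0,"ax":0,"ay":0,"az":0,"jaw":0}]' >/dev/null
python3 st.py
python3 - <<'E'
from h import *
a=viewer.camera('side')
p=[.515,.0905,.345];c,s=np.cos(.345),np.sin(.345)
b=viewer.camera('wrist')['frame']
for q in('post','pivot'):
  for cam in('side','wrist'):
    for r in mark_of(cam,q)[:2]:
            d=np.array(r['centre'])[:2]-p[:2];print(cam,q,np.round(1e3*np.array([c*d[0]+s*d[1],-s*d[0]+c*d[1],r['centre'][2]]),1),round(r['p'],2))
a=cv2.resize(a['frame'][200:360,200:360],(400,400),interpolation=2);b=cv2.resize(b,(533,400))[:, 66:466]
cv2.imwrite('pics/a6.png',np.hstack([a,b])[:,:,::-1])
E
```

```text
t 8.68 holder xy mm 77.0 34.5 tip z 107.5 yaw -1.332 F [0.6 0.6 0.1] open 0.0001 tilt [-0. -0.]
side post [51.5 35.1 65. ] 0.64
side post [-0.5 -2.2  0.3] 0.26
wrist post [120.3 231.1  -0.6] 0.55
side pivot [57.6 -2.6 22.9] 0.91
wrist pivot [56.7 -4.6 24. ] 0.69
```

View pics/a6.png

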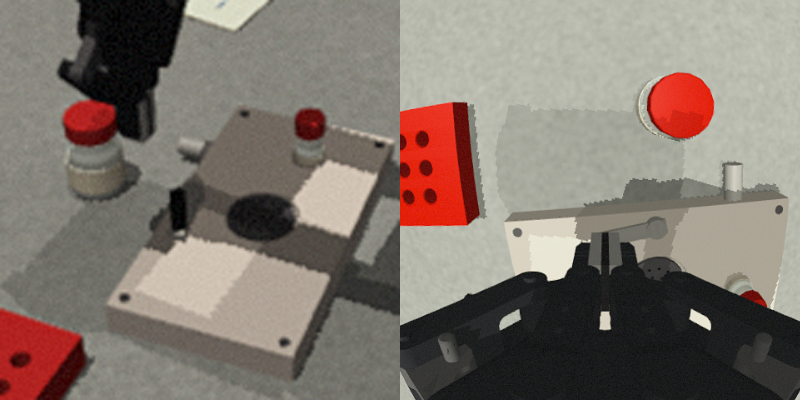

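The flat finger side is outside the post: the side crop shows the post at (178,210), and the jar is clear. I lower the tool and work out the arc about the pivot.

```bash
python3 -m crank '[{"dx":0,"dy":0,"dz":-2,"ax":0,"ay":0,"az":0,"jaw":0},{"dx":0,"dy":0,"dz":-2,"ax":0,"ay":0,"az":0,"jaw":0},{"dx":0,"dy":0,"dz":-2,"ax":0,"ay":0,"az":0,"jaw":0},{"dx":0,"dy":0,"dz":-1,"ax":0,"ay":0,"az":0,"jaw":0},{"dx":0,"dy":0,"dz":0,"ax":0,"ay":0,"az":0,"jaw":0},{"dx":0,"dy":0,"dz":0,"ax":0,"ay":0,"az":0,"jaw":0}]' >/dev/null
python3 st.py
cat > arc.py <<'E'
from h import *
import sys
step,n=float(sys.argv[1]),int(sys.argv[2])
pv=H([.515,.0905,.345],[[.0555,-.0015,0]])[0,:2];v=sensors.state()['ee_pos'][:2]-pv
for i in range(n):
    c,s=np.cos(step),np.sin(step);w=np.array([c*v[0]-s*v[1],s*v[0]+c*v[1]]);print(np.round((w-v)*100,2));v=w
E
python3 arc.py .1 16
```

```text
t 9.48 holder xy mm 77.1 34.8 tip z 38.0 yaw -1.334 F [-0.3  0.3  0.4] open -0.0002 tilt [-0. -0.]
[-0.42  0.06]
[-0.42  0.02]
[-0.42 -0.02]
[-0.42 -0.07]
[-0.41 -0.11]
[-0.4  -0.15]
[-0.38 -0.19]
[-0.36 -0.22]
[-0.33 -0.26]
[-0.31 -0.29]
[-0.28 -0.32]
[-0.24 -0.35]
[-0.21 -0.37]
[-0.17 -0.39]
[-0.13 -0.4 ]
[-0.09 -0.41]
```

```bash
python3 -m crank '[{"dx":-0.42,"dy":0.06,"dz":0,"ax":0,"ay":0,"az":0.1,"jaw":0},{"dx":-0.42,"dy":0.02,"dz":0,"ax":0,"ay":0,"az":0.1,"jaw":0},{"dx":-0.42,"dy":-0.02,"dz":0,"ax":0,"ay":0,"az":0.1,"jaw":0},{"dx":-0.42,"dy":-0.07,"dz":0,"ax":0,"ay":0,"az":0.1,"jaw":0},{"dx":-0.41,"dy":-0.11,"dz":0,"ax":0,"ay":0,"az":0.1,"jaw":0},{"dx":-0.40,"dy":-0.15,"dz":0,"ax":0,"ay":0,"az":0.1,"jaw":0},{"dx":0,"dy":0,"dz":0,"ax":0,"ay":0,"az":0,"jaw":0}]' | grep force
python3 st.py
python3 -m crank '[{"dx":-0.38,"dy":-0.19,"dz":0,"ax":0,"ay":0,"az":0.1,"jaw":0},{"dx":-0.36,"dy":-0.22,"dz":0,"ax":0,"ay":0,"az":0.1,"jaw":0},{"dx":-0.33,"dy":-0.26,"dz":0,"ax":0,"ay":0,"az":0.1,"jaw":0},{"dx":-0.31,"dy":-0.29,"dz":0,"ax":0,"ay":0,"az":0.1,"jaw":0},{"dx":-0.28,"dy":-0.32,"dz":0,"ax":0,"ay":0,"az":0.1,"jaw":0},{"dx":-0.24,"dy":-0.35,"dz":0,"ax":0,"ay":0,"az":0.1,"jaw":0},{"dx":-0.21,"dy":-0.37,"dz":0,"ax":0,"ay":0,"az":0.1,"jaw":0},{"dx":-0.17,"dy":-0.39,"dz":0,"ax":0,"ay":0,"az":0.1,"jaw":0},{"dx":0,"dy":0,"dz":0,"ax":0,"ay":0,"az":0,"jaw":0}]' | grep force
python3 st.py; python3 arc.py .05 6
```

```text
force: [-0.6, 0.2, -0.6]
t 10.07 holder xy mm 52.6 40.6 tip z 39.4 yaw -0.73 F [-0.6  0.2 -0.6] open -0.0001 tilt [0.002 0.001]
force: [0.0, 0.5, -0.6]
t 10.82 holder xy mm 23.2 25.4 tip z 38.9 yaw 0.067 F [ 0.   0.5 -0.6] open 0.0 tilt [0.001 0.   ]
[-0.07 -0.2 ]
[-0.06 -0.2 ]
[-0.05 -0.2 ]
[-0.04 -0.21]
[-0.03 -0.21]
[-0.02 -0.21]
```

```bash
python3 -m crank '[{"dx":-0.07,"dy":-0.20,"dz":0,"ax":0,"ay":0,"az":0.05,"jaw":0},{"dx":-0.06,"dy":-0.20,"dz":0,"ax":0,"ay":0,"az":0.05,"jaw":0},{"dx":-0.05,"dy":-0.20,"dz":0,"ax":0,"ay":0,"az":0.05,"jaw":0},{"dx":-0.04,"dy":-0.21,"dz":0,"ax":0,"ay":0,"az":0.05,"jaw":0},{"dx":0,"dy":0,"dz":0,"ax":0,"ay":0,"az":0,"jaw":0}]' | grep force
python3 st.py
python3 look.py 7
```

```text
force: [0.3, -0.2, 0.2]
t 11.23 holder xy mm 18.7 18.7 tip z 38.6 yaw 0.262 F [ 0.3 -0.2  0.2] open 0.0 tilt [0.001 0.   ]
side disc [ 2.9  1.4 19.9] 0.89
side disc [-192.9  -38.8    0.9] 0.88
side disc [-162.3  123.9    1. ] 0.74
side post [18.9  4.9 61.8] 0.57
side post [ 0.9  0.1 17.6] 0.55
side seat [ 1.1  0.6 19.8] 0.77
side pivot [58.4 -3.8 23.5] 0.72
side vial [-12.5 -74.6  24.5] 0.71
scene disc [-194.2  -44.2    3.5] 0.9
scene disc [-0.7  2.5 18.4] 0.66
scene disc [-149.9   55.9    1.3] 0.55
scene post [-6.570e+01  2.173e+02  1.000e-01] 0.66
scene post [15.5  3.3 63.1] 0.62
scene seat [ 3.8  3.4 17.2] 0.63
scene pivot [57.2 -3.  28.4] 0.73
scene vial [-14.  -77.   23.9] 0.58
scene vial [121.6 226.7   0. ] 0.5
```

View pics/a7.png

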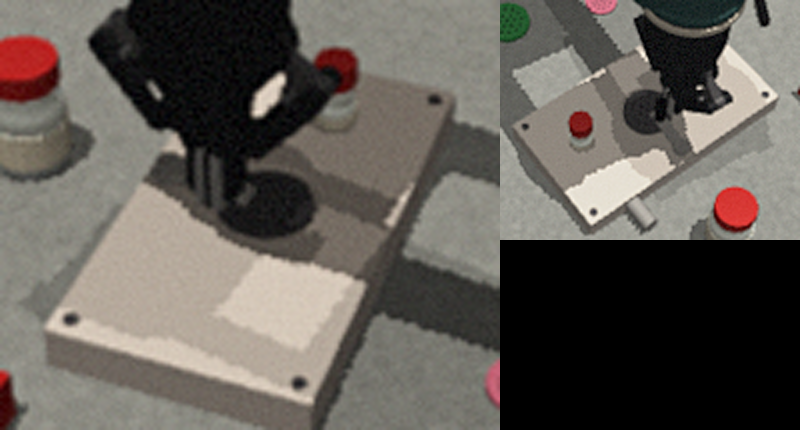

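```bash
python3 -m crank '[{"dx":0.034,"dy":-0.094,"dz":0,"ax":0,"ay":0,"az":0.04,"jaw":0},{"dx":0.0,"dy":0,"dz":0,"ax":0,"ay":0,"az":0.04,"jaw":0},{"dx":0,"dy":0,"dz":0,"ax":0,"ay":0,"az":0,"jaw":0}]' | grep force
python3 -m crank '[{"dx":0.034,"dy":-0.094,"dz":0,"ax":0,"ay":0,"az":0,"jaw":0},{"dx":0,"dy":0,"dz":0,"ax":0,"ay":0,"az":0,"jaw":0}]' | grep force
python3 st.py
```

```text
force: [-0.2, 1.3, -0.5]
force: [-0.9, 0.1, -0.4]
t 12.25 holder xy mm 18.3 16.8 tip z 37.6 yaw 0.344 F [-0.9  0.1 -0.4] open 0.0002 tilt [-0. -0.]
```

```bash
python3 -m crank '[{"dx":0.034,"dy":-0.094,"dz":0,"ax":0,"ay":0,"az":0,"jaw":0},{"dx":0,"dy":0,"dz":0,"ax":0,"ay":0,"az":0,"jaw":0}]' | grep force
python3 -m crank '[{"dx":0.034,"dy":-0.094,"dz":0,"ax":0,"ay":0,"az":0,"jaw":0},{"dx":0,"dy":0,"dz":0,"ax":0,"ay":0,"az":0,"jaw":0}]' | grep force
python3 st.py
```

```text
force: [-0.6, -0.0, 0.3]
force: [-2.5, 4.8, 0.4]
t 12.58 holder xy mm 18.3 15.0 tip z 37.7 yaw 0.345 F [-2.5  4.8  0.4] open 0.0 tilt [-0.001  0.001]
```

```bash
python3 -m crank '[{"dx":0.034,"dy":-0.094,"dz":0,"ax":0,"ay":0,"az":0,"jaw":0},{"dx":0,"dy":0,"dz":0,"ax":0,"ay":0,"az":0,"jaw":0}]' | grep force
python3 st.py
```

```text
force: [-5.3, 10.5, 2.1]
t 12.75 holder xy mm 18.3 14.5 tip z 37.7 yaw 0.345 F [-5.3 10.5  2.1] open -0.0001 tilt [-0.001  0.002]
```

The force is rising steadily (12 N), so the retainer is at its stop. Backing off, lifting clear and checking.

```bash
python3 -m crank '[{"dx":-0.34,"dy":0.94,"dz":0,"ax":0,"ay":0,"az":0,"jaw":0},{"dx":-0.5,"dy":1.4,"dz":0.5,"ax":0,"ay":0,"az":0,"jaw":0},{"dx":-0.5,"dy":1.4,"dz":3,"ax":0,"ay":0,"az":0,"jaw":0},{"dx":-0.5,"dy":1.4,"dz":3.5,"ax":0,"ay":0,"az":0,"jaw":0},{"dx":0,"dy":1,"dz":3.5,"ax":0,"ay":0,"az":0,"jaw":0},{"dx":1.5,"dy":0,"dz":3.5,"ax":0,"ay":0,"az":0,"jaw":0},{"dx":2,"dy":0,"dz":3,"ax":0,"ay":0,"az":0,"jaw":0},{"dx":2,"dy":0,"dz":3,"ax":0,"ay":0,"az":0,"jaw":0},{"dx":2,"dy":0,"dz":3,"ax":0,"ay":0,"az":0,"jaw":0},{"dx":2,"dy":0,"dz":3,"ax":0,"ay":0,"az":0,"jaw":0},{"dx":0,"dy":0,"dz":0,"ax":0,"ay":0,"az":0,"jaw":0},{"dx":0,"dy":0,"dz":0,"ax":0,"ay":0,"az":0,"jaw":0}]' | grep force
python3 st.py; python3 look.py 8
```

```text
force: [-0.7, 0.8, 0.5]
t 13.75 holder xy mm 111.8 45.7 tip z 299.0 yaw 0.344 F [-0.7  0.8  0.5] open -0.0 tilt [0.002 0.   ]
side disc [ 2.  -0.9 19.8] 0.85
side disc [-189.9  -41.6    1.1] 0.85
side disc [-163.5  123.8    0.2] 0.71
side post [19.4  2.3 62.6] 0.67
side post [ 1.2 -1.1  3.4] 0.29
side seat [ 3.8  1.7 19. ] 0.72
side pivot [57.7 -3.4 23.7] 0.78
side vial [-12.2 -70.6  21.3] 0.49
scene disc [-1.9 -0.7 17.9] 0.91
scene disc [-166.   129.2    2. ] 0.66
scene disc [-149.6   59.4   -1.9] 0.64
scene post [14.   1.9 64.1] 0.55
scene seat [ 1.8  1.4 22. ] 0.82
scene pivot [57.7 -2.8 26.8] 0.68
scene vial [-15.  -77.1  26.1] 0.7
```

View pics/a8.png

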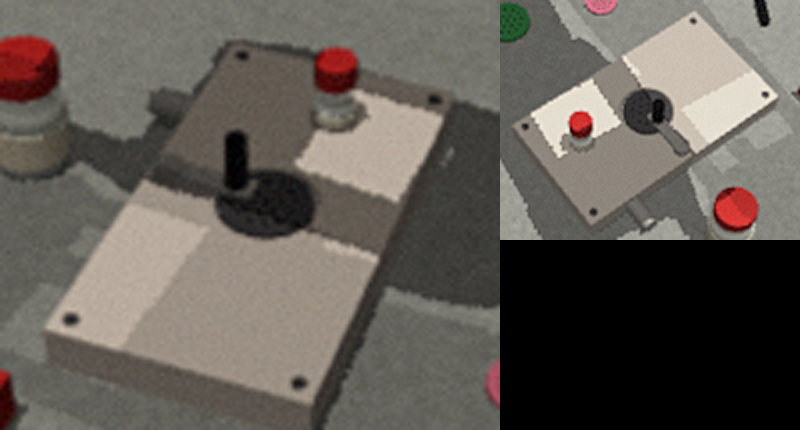

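```bash
python3 - <<'E'
from h import *
tiles=[]
for cam,(y0,y1,x0,x1) in dict(side=(240,310,260,340),scene=(215,275,335,400)).items():
    c=viewer.camera(cam);S=6
    im=cv2.resize(c['frame'],None,fx=S,fy=S,interpolation=2)
    for th,col in((np.pi/2,(0,255,0)),(1.42,(255,0,0))):
        d=np.array([-np.sin(th),np.cos(th)]);n=np.array([np.cos(th),np.sin(th)]);pv=np.array([.055,0])
        P=[np.r_[pv+a*d+b*n,.032] for a,b in((0,.006),(.048,.006),(.048,-.006),(0,-.006))]
        Q=[np.r_[pv+.038*d,z] for z in(.032,.063)]
        pr=lambda X:(S*(proj(c,H([.515,.0905,.345],X))+.5)).astype(np.int32)
        cv2.polylines(im,[pr(P)],True,col,1);cv2.polylines(im,[pr(Q)],False,col,1)
    t=im[y0*S:y1*S,x0*S:x1*S];tiles.append(cv2.resize(t,(400,int(400*t.shape[0]/t.shape[1]))))
h=min(t.shape[0] for t in tiles);cv2.imwrite('pics/v9.png',np.hstack([t[:h] for t in tiles])[:,:,::-1])
E
```

```text
(no output)
```

View pics/v9.png

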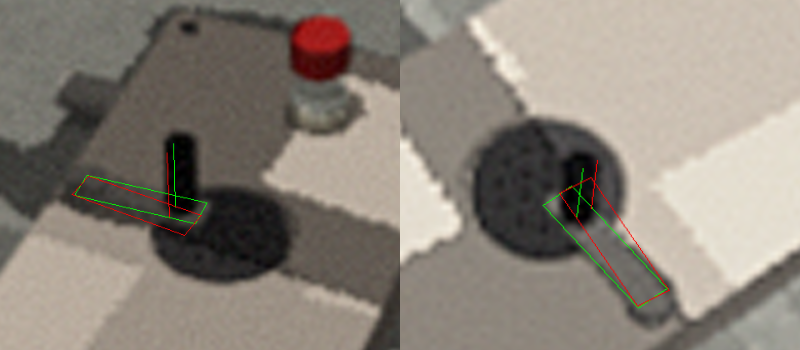

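The overlay (green = full stop, red = 0.15 rad short) has post and tongue on green in both views. The disc is flush beneath, and the vial and jar have not moved. Handing in.

```bash
python3 -c "
from rig import job;print(job.sign_off())"
```

```text
the job is handed in; nothing more can be done
None
```

The disc is in the recess and the retainer is closed over it. The job was handed in at about 14 s of the 54 s allowed.

- **Disc:** I pushed the large dark disc along the deck with the nearly closed fingertips until it dropped into the recess. Both cameras place it at the seat, with its underside about 19 mm above the bench. It looks flush in the pictures.
- **Retainer:** I then swung the black post round its pivot with a closed-finger side until the force rose to about 12 N within about 1.5 mm of travel, and took that as the stop. With the arm lifted away, post and tongue match the drawn outline of the fully closed position in both camera views.
- **Other things:** The vial's reported place matches the start within the network error of about 4 mm, and the jar looks unmoved in the pictures. I did not re-measure the other bystanders, and the arm did not go near them. The forces I read at the end of each move stayed at about 12 N or less.
- **Disagreement:** The networks put the post about 2 mm and the pivot about 3 mm off their closed positions, in opposite directions along the holder's y. That alone would read as slightly short of the stop. It is within their error, and the force and the overlay both say it is fully closed.

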